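# Close a two-part mould on its guide pins

### The job

Close the mould: take the loose aluminium plate out of the grey slotted stand, lay it flat on the worktop to take it again by its long sides, and lower it gently over the two guide pins of the bolted-down mould half until it rests flush, then let go. Leave the jar, calliper, pliers and tape where they are.

Things in the scene. Friction and masses are not known exactly. Their poses are not given: they have to be found in the camera images.
- plate: Upper mould half: loose plain aluminium plate, 0.2 to 0.4 kg, 16 (own x) x 110 (y) x 60 mm (z), z up while it stands on a long edge in the stand at the start. Origin: middle of that lower face. Two 10.5 mm guide holes run through along x at y = +-42, z = 30 mm; a 13 mm filling hole (no pin) between them. Alike on both faces and both ends: either face may be down, either end first.
- plate_centre (a point): Centre of the plate (x = 0, y = 0, z = 30 mm in the plate's frame; middle of its thickness).
- stand: Grey plastic stand fixed to the worktop, 70 x 134 mm. Its slot runs along its own y: 19 mm wide, between two walls (outer faces 35 mm apart, tops 26 mm above the worktop) with low end stops. The slot floor is 6 mm up, so the standing plate's top edge is 66 mm up. Origin: centre of the underside; z up.
- mould: Lower mould half, fixed: aluminium block 52 (own x) x 110 mm (y) with a cavity, flat top 38 mm above the worktop, on a dark foot 84 x 150 x 8 mm with screw heads. Two upright 8 mm steel guide pins at x = 0, y = +-42 mm stand 24 mm above the top, the last 6 mm tapering to 3 mm. The seated plate overhangs the block 4 mm on each long side. Origin: centre of the underside; z up.
- mould_seat (a point): Centre of the flat top of the lower mould half, midway between the pins, 38 mm above the worktop. With the mould shut plate_centre is 8 mm above this point and the plate's length lies along the mould's y.
- jar: Screw jar with green lid, 54 x 52 x 62 mm, loose bystander behind the work. Origin: centre of the underside.
- calliper: Calliper lying flat, 219 x 72 x 17 mm, loose bystander behind the work. Origin: centre of the underside.
- pliers: Pliers with red handles lying flat, 169 x 52 x 16 mm, loose bystander behind the work. Origin: centre of the underside.
- tape: Roll of tape lying flat, 104 x 102 x 25 mm, loose bystander behind the work. Origin: centre of the underside.
Mind the look-alikes: they are no part of the job. Of the things that look like the plate, the larger one is meant.

How it is judged (in metres and radians):
On the way:
1. the plate lies flat on the worktop, let go (height (world z) of plate_centre below 0.013 m and angle between the x axis of plate and the z axis of mould, either way round below 0.08 rad and contact force between the fingers and plate below 0.2 N), for 0.2 s.
At the end, for the whole second after the job is handed in: The plate lies on both guide pins, flush on the lower half (within 2.5 mm of fully down and 0.04 rad of level), centred within 4 mm and in line within 0.08 rad, at rest and released (horizontal distance between plate_centre and mould_seat below 0.004 m and z of plate_centre in the frame of mould between 0.044 and 0.0485 m and angle between the x axis of plate and the z axis of mould, either way round below 0.04 rad and angle between the y axis of plate and the y axis of mould, either way round below 0.08 rad and linear speed of plate below 0.01 m/s); the robot touches nothing.
It fails at once if a bystander (screw jar) is moved more than 30 mm (distance of jar from where it was at the start of the episode above 0.03 m).
It fails at once if a bystander (calliper) is moved more than 30 mm (distance of calliper from where it was at the start of the episode above 0.03 m).
It fails at once if a bystander (pliers) is moved more than 30 mm (distance of pliers from where it was at the start of the episode above 0.03 m).
It fails at once if a bystander (roll of tape) is moved more than 30 mm (distance of tape from where it was at the start of the episode above 0.03 m).
It fails at once if the plate is rammed on the lower half with more than 60 N (contact force between plate and mould above 60 N).
It also fails if it takes over 64 s, if anything falls off the work surface, if the arm or the gripper's body presses on something with over 40 N, if the wrist force passes 120 N, or if a joint passes its speed limit or range.

### The arm

A 6-joint arm with a two-finger parallel gripper is mounted at the origin on a cart in front of the work surface, level with it; the furniture and walls round the work are solid. World frame = base frame: x ahead of the robot, y to its left, z up, the work surface at z = 0. Lengths are in mm, angles in degrees, forces in N, time in s.
With the tool pointing down it reaches from about 350 to 850 mm from the base axis. Payload 8.1 kg.
Tool frame: the origin (TCP) lies midway between the tips of the shut fingers; the grasp point (between the pads) lies 19 mm behind it; z points along the fingers, y is the line along which they close (so a half turn about z gives the same grasp; the last joint's range is limited). The gripper opens to 85 mm and grips with 20 to 120 N. Pads are 22 mm wide; open, the fingers measure 114 mm over their backs; the gripper's body (76 mm by 85 mm) begins 54 mm behind the grasp point. The pads swing forward as they close: fully open they stand 13 mm farther back than shut.
Start: joints at [-75.023, 7.471, 85.268, -0, 87.261, -4.893], TCP at [203.954, -564.277, 231.292] pointing down, gripper open.
Joint ranges: [-169.43, 169.43], [-51.17, 129.36], [1.28, 143.12], [-76.62, 256.62], [0, 156.53], [-152.29, 152.29]. Speed limits (degrees/s): [136.94, 136.94, 159.86, 180, 180, 180].

### API

Orientations are given as [roll, pitch, yaw] about the fixed x, y, z axes, in that order (R = Rz(yaw) Ry(pitch) Rx(roll)).
In Python, from bench import sense, snapshot, order, finder gives the robot as it stands.
- The arm moves only by the tool send_rows, never from a script. Its argument "steps" is a list of rows, each a list of 2 entries, a list of its own where there are three numbers: the shift along the world's x, y, z in units of 30 mm (1.0 is 30 mm), then the turn, a rotation vector about the world's x, y, z in rad. In form: [[[dx, dy, dz], [wx, wy, wz]], ...]. A call has 1 to 10 rows; each row is the pose to reach, as a shift and turn from the pose commanded when the call began; what a row does not reach only later rows make up. A row lasts 1/8 s, in which the tool goes at most 62.5 mm and 10.7 degrees, less where a joint would pass 70% of its speed; a pose out of reach is approached as far as the arm can. A call with a gripper value outside its range is refused whole. "fingers" is the closure, from 0 (fully open) to 1 (shut), set as the call begins (left out, the last holds). The fingers move at their own pace and stop on an object; "squeeze" is the grip in N (left out, the last holds). Time passes only in rows, so rows that repeat a pose let the fingers close. It gives the time, the measured TCP pose, the force, the opening and the grip force at its end, in the units of the state.
- sense(): the state, without advancing time (a new reading comes with each control period).
- snapshot(name): name is "scene" or "side" or "wrist"; returns a dict with "img" (384x512x3 uint8, red, green, blue), "K" (3x3 intrinsics, pixels), "pose" (4x4, takes a point from camera to world coordinates). Camera axes: x right, y up, looking along -z (the intrinsics and any distortion apply to the point x, -y, -z); pixel columns grow to the right and rows downward; lengths in mm; the calibration is good to about 2 mm. The wrist camera is an equidistant fisheye: a pixel r from the principal point sees the ray r / f radians off the axis. A picture is of the moment at which its call begins. There is no depth.
- order.hand_in(): hands the job in; it is judged then, once.
Trained networks look in the newest picture that a camera, given by its name, has taken for a name from the list of things; names that differ only in an ending like _2 or _b are one class to them, and where a whole thing is asked for, a point or a joint stands for the part that bears it (a point fixed in the world has none). Each returns a list of dicts, best first, with "confidence" (0 to 1); they miss things now and then, are a little off and sometimes report something else, mostly with a low value. They report only what shows in the picture. A call takes as long as a camera call. They do not tell look-alikes from the thing itself.
- finder.find_in(label, camera): "box" ([left, top, width, height] as shares, 0 to 1, of the picture: columns of its width, rows of its height, round what is visible of it).
- finder.trace(label, camera): "mask" (384x512 bool, what is visible of it) and "box" ([left, top, width, height] as shares, 0 to 1, of the picture: columns of its width, rows of its height, round what is visible of it).
- finder.pinpoint(label, camera): "at" ([column, row] as shares, 0 to 1, of the picture: columns of its width, rows of its height: a listed point, or the origin of a listed thing).
The state is a dict: "time": time; "joint_pos": joint angles; "qd": joint speeds; "joint_efforts": joint torques, N m; "tool_pos": TCP position; "tcp_rot": TCP orientation; "ft_force": force on the tool from outside, world axes, zero at the start; "wrist_torque": the same for the moment, N m; "finger_gap": finger opening in mm; "grip_force": force on a finger pad.
Only numpy, scipy, OpenCV 4.12 (cv2) and the standard library are available. Lean on these libraries where they do the work, as an engineer would, in place of code of your own. Each camera call takes 0.05 s, during which the arm holds its last target. There are 200 camera calls.

## Working session

There is one attempt and no reset: what is moved stays moved. The work goes in short steps, Python scripts to look and compute and a tool call to move; the robot and the scene stay as the last step left them, time stands still between calls to the robot, and variables do not carry over. Pictures are saved under pics/ and viewed, at most 12 in all, crops included, and the job is handed in when it is done.

Besides the shell and the picture viewer there is one more tool, called after "Emit:" by a JSON object that holds its "api" and its "payload", one argument or row to a line. send_rows: Moves the arm, as the interface text tells. Its arguments: {"type":"object","properties":{"steps":{"type":"array"},"fingers":{"type":"number"},"squeeze":{"type":"number"}},"required":["steps"]}

```bash
mkdir -p pics; python3 - <<'E'
from bench import sense,snapshot,finder
import cv2,numpy as np
ims=[]
for c in ("scene","side"):
    s=snapshot(c); ims.append(s["img"]); print(c,s["K"].tolist(),np.round(s["pose"],3).tolist())
    for l in ("plate","stand","mould","plate_centre","mould_seat"):
        f=finder.pinpoint(l,c)
        print(l,[(round(d["confidence"],2),[round(d["at"][0]*512),round(d["at"][1]*384)]) for d in f[:3]])
    for l in("plate","mould","stand"):
        print(l,[(round(d["confidence"],2),[round(v*k) for v,k in zip(d["box"],(512,384,512,384))]) for d in finder.find_in(l,c)[:3]])
for c,i in zip("ab",ims): cv2.imwrite(f"pics/{c}.png",cv2.resize(i[:,:,::-1],(800,600)))
E
```

```text
scene [[426.42228166334013, 0.0, 261.0603265616105], [0.0, 426.42228166334013, 190.64842715150598], [0.0, 0.0, 1.0]] [[-0.839, 0.342, -0.423, 124.492], [-0.544, -0.499, 0.675, 650.835], [0.02, 0.796, 0.605, 751.718], [0.0, 0.0, 0.0, 1.0]]
plate [(0.91, [359, 208]), (0.86, [327, 176])]
stand [(0.68, [328, 180])]
mould [(0.95, [249, 255])]
plate_centre [(0.76, [356, 197]), (0.72, [327, 169])]
mould_seat [(0.84, [250, 239]), (0.25, [327, 178])]
plate [(0.91, [344, 190, 32, 25]), (0.66, [310, 153, 33, 30])]
mould [(0.66, [217, 224, 64, 49])]
stand [(0.84, [305, 169, 45, 23])]
side [[426.3059370720489, 0.0, 258.76298149825385], [0.0, 426.3059370720489, 190.02389763420967], [0.0, 0.0, 1.0]] [[-0.786, 0.409, -0.463, -16.311], [-0.618, -0.511, 0.598, 654.331], [0.008, 0.756, 0.654, 896.948], [0.0, 0.0, 0.0, 1.0]]
plate [(0.76, [341, 203]), (0.55, [316, 177])]
stand [(0.86, [314, 178])]
mould [(0.74, [239, 237])]
plate_centre [(0.96, [343, 195]), (0.91, [316, 162])]
mould_seat [(0.58, [242, 227])]
plate [(0.84, [301, 156, 34, 21]), (0.69, [327, 184, 26, 24])]
mould [(0.75, [208, 217, 60, 38])]
stand [(0.86, [295, 164, 47, 25])]
```

View pics/a.png

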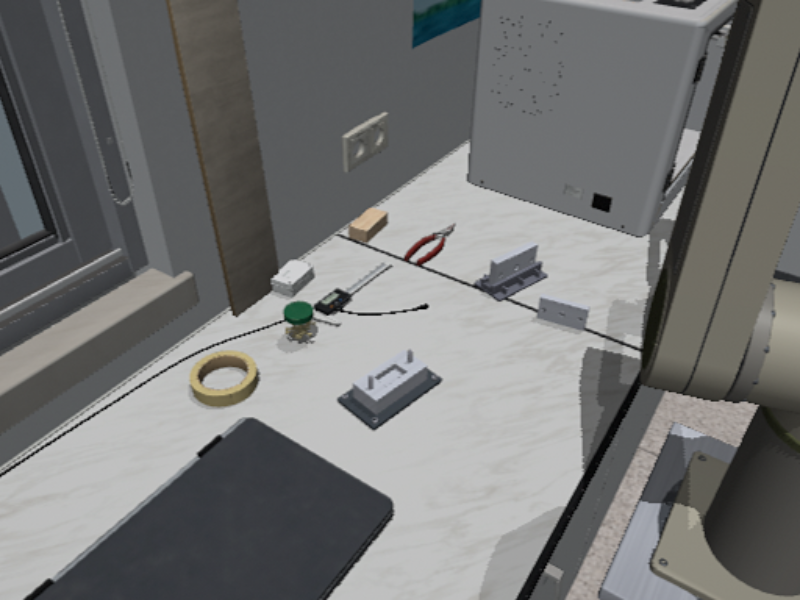

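View pics/b.png

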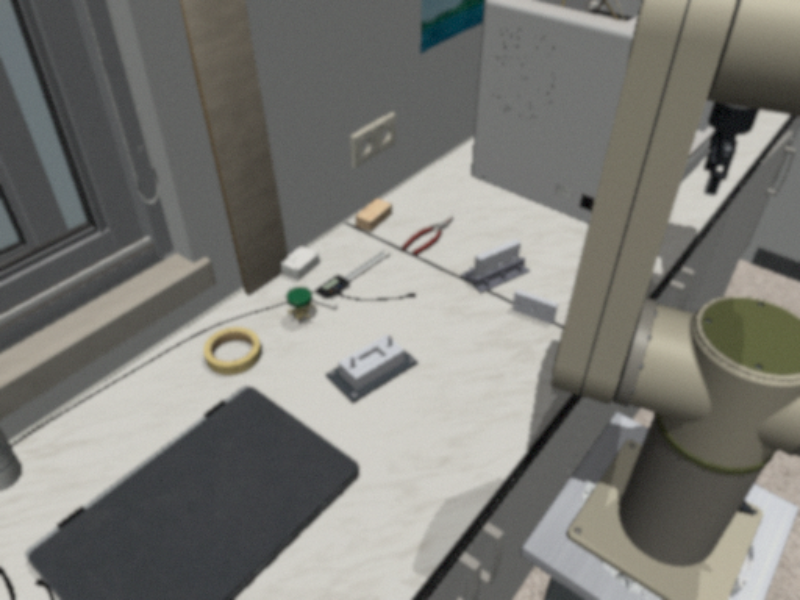

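The scene view shows the plate in the stand near (513,262), the smaller look-alike standing to its right at (563,312), and the mould at (390,385) with pins near (370,380) and (409,356). The side view agrees.

```bash
cat > h.py <<'E'
import numpy as np
from bench import sense,snapshot,finder,order
def ray(s,px,wrist=False):
    K=s["K"];u=(px[0]-K[0,2])/K[0,0];v=(px[1]-K[1,2])/K[1,1]
    if wrist:
        r=np.hypot(u,v);k=np.sin(r)/max(r,1e-9);d=np.array([u*k,-v*k,-np.cos(r)])
    else: d=np.array([u,-v,-1.])
    P=s["pose"];return P[:3,3],P[:3,:3]@d
def onplane(s,px,z,wrist=False):
    o,d=ray(s,px,wrist);return o+d*(z-o[2])/d[2]
def proj(s,p):
    P=s["pose"];c=P[:3,:3].T@(np.asarray(p,float)-P[:3,3]);t=np.arctan2(np.hypot(c[0],c[1]),-c[2]);a=np.hypot(c[0],c[1])
    return np.array([s["K"][0,2]+s["K"][0,0]*t*c[0]/a, s["K"][1,2]-s["K"][1,1]*t*c[1]/a])
E
python3 - <<'E'
from h import *
np.set_printoptions(precision=1,suppress=True)
a=snapshot("scene");b=snapshot("side")
k=.64
for n,pa,pb,z in [("plate",(327,169),(316,162),36),("stand",(328,180),(314,178),0),("seat",(250,239),(242,227),38),("mould",(249,255),(239,237),0),("look",(356,197),(343,195),25)]:
    print(n,onplane(a,pa,z),onplane(b,pb,z))
for n,px,z in [("pinL",(370*k,376*k),62),("pinR",(409*k,352*k),62),("plate top l",(491*k,265*k),66),("plate top r",(537*k,246*k),66),
 ("lookl",(541*k,298*k),46),("lookr",(588*k,309*k),46)]: print(n,onplane(a,px,z))
for l in("jar","calliper","pliers","tape"):
    f=finder.pinpoint(l,"scene"); print(l,[onplane(a,(f[0]["at"][0]*512,f[0]["at"][1]*384),0)] if f else 0)
E
```

```text
plate [ 520.8 -349.2   36. ] [ 532.2 -365.8   36. ]
stand [ 512.1 -347.5    0. ] [ 512.9 -329.3    0. ]
seat [541.3  30.9  38. ] [530.7  22.4  38. ]
mould [534.1  45.6   0. ] [536.2  30.2   0. ]
look [ 399.  -285.1   25. ] [ 383.  -287.6   25. ]
pinL [549.5  73.4  62. ]
pinR [530.5  -3.7  62. ]
plate top l [ 533.1 -283.7   66. ]
plate top r [ 490.  -391.3   66. ]
lookl [ 424.6 -269.1   46. ]
lookr [ 344.1 -286.2   46. ]
jar [array([735.6,   6. ,   0. ])]
calliper [array([ 731. , -140.7,    0. ])]
pliers [array([540.5,  34.4,   0. ])]
tape [array([770.5, 169.5,   0. ])]
```

Emit:
{"api": "send_rows", "payload": {
  "steps": [
    [[1.5,1,0.5],[0,0,0]],
    [[3,2,0.7],[0,0,0]],
    [[4.5,3.2,0.7],[0,0,0]],
    [[6,4.3,0.7],[0,0,0]],
    [[7.5,5.4,0.7],[0,0,0]],
    [[9,6.5,0.7],[0,0,0]],
    [[10,7.4,0.7],[0,0,0]],
    [[10,7.4,0.7],[0,0,0]],
    [[10,7.4,0.7],[0,0,0]]
  ]
}}

```text
time: 2.33
tool_pos: [503.7, -342.5, 252.2]
tcp_rot: [180.0, 0.0, 19.9]
ft_force: [0.0, -0.8, 0.2]
finger_gap: 85.3
grip_force: 0.0
```

```bash
python3 - <<'E'
from h import *
import cv2
np.set_printoptions(precision=3,suppress=True)
st=sense();print(st["tool_pos"],st["tcp_rot"],st["finger_gap"],st["ft_force"])
s=snapshot("wrist");print(s["K"],s["pose"])
cv2.imwrite("pics/c.png",cv2.resize(s["img"][:,:,::-1],(800,600)))
for l in ("plate","plate_centre","stand"):
    for d in finder.pinpoint(l,"wrist")[:3]:
        px=np.array(d["at"])*[512,384];print(l,d["confidence"],px,onplane(s,px,{"plate":6,"plate_centre":36,"stand":0}[l],True))
for i,d in enumerate(finder.trace("plate","wrist")[:3]): print(d["confidence"],np.array(d["box"])*[512,384,512,384]); np.save(f"m{i}.npy",d["mask"])
E
```

```text
[ 503.652 -342.513  252.166] [179.997   0.033  19.893] 85.28690524264437 [ 0.031 -0.829  0.181]
[[297.319   0.    256.035]
 [  0.    297.319 194.399]
 [  0.      0.      1.   ]] [[   0.339    0.901    0.271  571.665]
 [  -0.941    0.325    0.097 -316.703]
 [  -0.001   -0.288    0.958  393.862]
 [   0.       0.       0.       1.   ]]
plate 0.84 [191.283 225.6  ] [ 386.484 -284.435    6.   ]
plate 0.78 [263.117 157.094] [ 513.551 -347.356    6.   ]
plate 0.35 [41.421 67.315] [542.327  25.476   6.   ]
plate_centre 0.94 [261.786 161.818] [ 511.987 -345.472   36.   ]
plate_centre 0.64 [185.6   228.595] [ 393.813 -280.745   36.   ]
stand 0.76 [265.318 156.518] [ 514.396 -350.333    0.   ]
0.81 [175.206 197.798  19.507  67.699]
0.57 [220.621 127.603  85.402  70.502]
```

View pics/c.png

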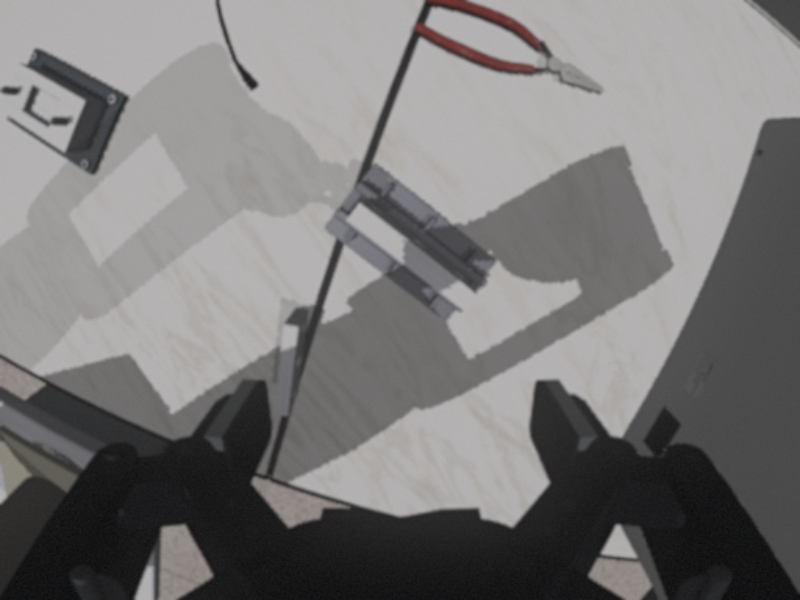

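The wrist view shows the stand with the plate near (410,245), running up-left to down-right; the look-alike is at (287,360) and the mould top left. I'll fit the plate model to the mask.

```bash
cat >> h.py <<'E'
import cv2
from scipy.optimize import minimize
def hull(s,x,y,yaw,size,zc,sc=4):
    """silhouette of box size (lx,ly,lz) with yaw (deg) about z"""
    c,n=np.cos(np.radians(yaw)),np.sin(np.radians(yaw));pts=[]
    for i in(-.5,.5):
        for j in(-.5,.5):
            for k in(-.5,.5):
                a,b,z=i*size[0],j*size[1],k*size[2]
                pts.append(proj(s,(x+c*a-n*b,y+n*a+c*b,zc+z)))
    return cv2.convexHull((np.array(pts)*sc).astype(np.float32))
def fit(s,mask,x0,size,zc,sc=4):
    M=cv2.resize(mask.astype(np.uint8),None,fx=sc,fy=sc,interpolation=cv2.INTER_NEAREST)
    def cost(p):
        I=np.zeros_like(M);cv2.fillConvexPoly(I,hull(s,p[0],p[1],p[2],size,zc,sc).astype(np.int32),1)
        return -(I&M).sum()/(I|M).sum()
    r=minimize(cost,x0,method="Nelder-Mead",options=dict(initial_simplex=np.array(x0)+np.array([[0,0,0],[10,0,0],[0,10,0],[0,0,8]])))
    return r.x,-r.fun
E
python3 - <<'E'
from h import *
np.set_printoptions(precision=3,suppress=True)
s=snapshot("wrist")
m=np.load("m1.npy")
for y0 in(-15,-25,-35): print(fit(s,m,(512,-345,y0),(16,110,60),36))
p,_=fit(s,m,(512,-345,-22),(16,110,60),36)
im=cv2.resize(s["img"][:,:,::-1],None,fx=4,fy=4,interpolation=cv2.INTER_CUBIC)
c=im.copy();cv2.polylines(c,[hull(s,*p,(16,110,60),36).astype(np.int32)],True,(0,255,0),1)
cs,_=cv2.findContours(cv2.resize(m.astype(np.uint8),None,fx=4,fy=4,interpolation=0),0,2);cv2.drawContours(c,cs,-1,(0,0,255),1)
cv2.imwrite("pics/d.png",np.hstack([im,c][1:])[380:900,750:1350])
E
```

```text
(array([ 478.667, -321.667,   -4.333]), np.float64(-0.0))
(array([ 488.296, -302.037,  -31.222]), np.float64(-0.0))
(array([ 520.519, -269.815, -106.704]), np.float64(-0.0))h.py:29: RuntimeWarning: overflow encountered in scalar negative
  return -(I&M).sum()/(I|M).sum()
```

View pics/d.png

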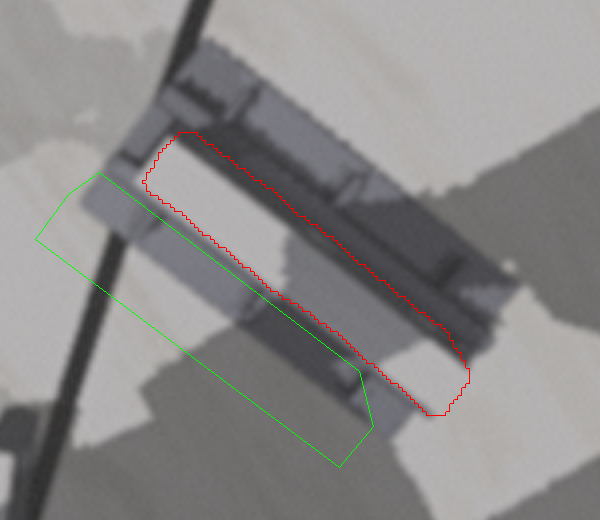

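The mask matches only the bright top edge, with the shaded side face excluded, and my cost had an unsigned-integer bug. I'll fit the top face at z=66 instead.

```bash
sed -i 's/return -(I&M).sum()/return -float((I\&M).sum())/' h.py
python3 - <<'E'
from h import *
np.set_printoptions(precision=3,suppress=True)
s=snapshot("wrist")
m=np.load("m1.npy")
for y0 in(-15,-30): print(fit(s,m,(512,-345,y0),(16,110,.1),66))
# mould pins / box rough
for px in [(12,90),(62,121)]: print("pin base?",onplane(s,np.array(px)*.64,38,True),onplane(s,np.array(px)*.64,62,True))
E
```

```text
(array([ 515.957, -349.179,  -19.217]), np.float64(0.7731758214550986))
(array([ 516.162, -348.846,  -20.7  ]), np.float64(0.7771685297863309))
pin base? [548.429  79.779  38.   ] [549.97  53.01  62.  ]
pin base? [530.389  -4.665  38.   ] [533.146 -25.743  62.   ]
```

Emit:
{"api": "send_rows", "payload": {
  "steps": [
    [[0.1,0,-0.5],[0,0,0.18]],
    [[0.2,-0.1,-1],[0,0,0.36]],
    [[0.3,-0.15,-1.5],[0,0,0.54]],
    [[0.4,-0.2,-2.5],[0,0,0.72]],
    [[0.4,-0.2,-3],[0,0,0.873]],
    [[0.4,-0.2,-3],[0,0,0.873]],
    [[0.4,-0.2,-3],[0,0,0.873]]
  ]
}}

```text
time: 3.55
tool_pos: [516.2, -348.8, 163.3]
tcp_rot: [179.9, 0.0, 69.7]
ft_force: [1.1, 0.3, 0.2]
finger_gap: 85.3
grip_force: 0.0
```

```bash
python3 - <<'E'
from h import *
np.set_printoptions(precision=2,suppress=True)
st=sense();print(st["tool_pos"],st["tcp_rot"])
s=snapshot("wrist");print(s["pose"])
im=cv2.resize(s["img"][:,:,::-1],(800,600)).copy()
for d in finder.trace("plate","wrist")[:3]:
    m=d["mask"];print(d["confidence"],np.array(d["box"])*[512,384,512,384])
    for sz,z in(((16,110,.1),66),((16,110,36),48)):
        p,i=fit(s,m,(516,-349,-20),sz,z);print(p,i)
    if i>.5:
        cv2.polylines(im,[(hull(s,*p,sz,z)/4*1.5625).astype(np.int32)],True,(0,255,0),1)
        cs,_=cv2.findContours(cv2.resize(m.astype(np.uint8),(800,600),interpolation=0),0,2);cv2.drawContours(im,cs,-1,(0,0,255),1)
cv2.imwrite("pics/e.png",im)
E
```

```text
[ 516.17 -348.75  163.28] [179.94   0.02  69.68]
[[   0.94    0.33    0.1   540.81]
 [  -0.35    0.9     0.27 -279.34]
 [   0.     -0.29    0.96  305.  ]
 [   0.      0.      0.      1.  ]]
0.8 [243.81 125.49  22.78 128.41]
[ 515.8  -345.11  -18.31] 0.934975615855946
[ 515.36 -346.39  -18.28] 0.9476377068410412
0.58 [ 77.   140.81  80.28  56.22]
[ 516. -349.  -20.] 0.0
[ 516. -349.  -20.] 0.0
```

View pics/e.png

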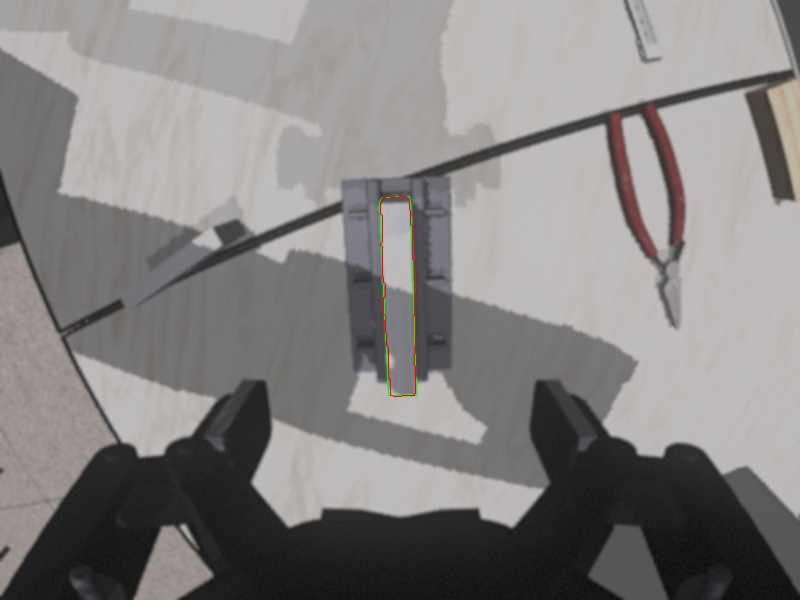

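The plate outline fits to 0.94 overlap: centre (515.5,-346), yaw -18.3°, midway between the fingers. Descending to grasp.

Emit:
{"api": "send_rows", "payload": {
  "steps": [
    [[-0.02,0.09,-1.2],[0,0,0.035]],
    [[-0.02,0.09,-2.4],[0,0,0.035]],
    [[-0.02,0.09,-3.4],[0,0,0.035]],
    [[-0.02,0.09,-4.0],[0,0,0.035]],
    [[-0.02,0.09,-4.24],[0,0,0.035]],
    [[-0.02,0.09,-4.24],[0,0,0.035]],
    [[-0.02,0.09,-4.24],[0,0,0.035]]
  ],
  "fingers": 0
}}

```text
time: 4.53
tool_pos: [516.3, -346.3, 36.7]
tcp_rot: [179.9, 0.0, 71.9]
ft_force: [-0.2, -0.4, 0.8]
finger_gap: 85.3
grip_force: 0.0
```

Emit:
{"api": "send_rows", "payload": {
  "steps": [
    [[0,0,0],[0,0,0]],
    [[0,0,0],[0,0,0]],
    [[0,0,0],[0,0,0]],
    [[0,0,0],[0,0,0]],
    [[0,0,0],[0,0,0]],
    [[0,0,0],[0,0,0]],
    [[0,0,0],[0,0,0]],
    [[0,0,0],[0,0,0]]
  ],
  "fingers": 1,
  "squeeze": 60
}}

```text
time: 5.52
tool_pos: [515.5, -345.6, 35.3]
tcp_rot: [180.0, 0.0, 71.9]
ft_force: [-0.2, 0.2, 3.0]
finger_gap: 15.2
grip_force: 59.2
```

Emit:
{"api": "send_rows", "payload": {
  "steps": [
    [[0,0,1],[0,0,0]],
    [[0,0,2],[0,0,0]],
    [[0,0,3],[0,0,0]],
    [[-0.4,1.5,3],[0,0,0]],
    [[-0.9,3,3],[0,0,0]],
    [[-1.4,4.5,3],[0,0,0]],
    [[-1.85,6,2.5],[0,0,0]],
    [[-1.85,6,1.5],[0,0,0]],
    [[-1.85,6,0.7],[0,0,0]],
    [[-1.85,6,0.7],[0,0,0]]
  ]
}}

```text
time: 6.78
tool_pos: [457.1, -164.2, 53.2]
tcp_rot: [-179.6, -0.0, 71.9]
ft_force: [-0.0, -0.1, -4.5]
finger_gap: 15.1
grip_force: 62.3
```

Emit:
{"api": "send_rows", "payload": {
  "steps": [
    [[0,0,-0.4],[0,0,0]],
    [[0,0,-0.7],[0,0,0]],
    [[0,0,-0.78],[0,0,0]],
    [[0,0,-0.82],[0,0,0]],
    [[0,0,-0.82],[0,0,0]]
  ]
}}

```text
time: 7.4
tool_pos: [460.1, -165.7, 31.8]
tcp_rot: [180.0, 0.0, 71.9]
ft_force: [0.6, -0.1, -3.6]
finger_gap: 15.1
grip_force: 62.5
```

Emit:
{"api": "send_rows", "payload": {
  "steps": [
    [[0,0,-0.03],[0,0,0]],
    [[0,0,-0.06],[0,0,0]],
    [[0,0,-0.08],[0,0,0]],
    [[0,0,-0.08],[0,0,0]]
  ]
}}

```text
time: 7.9
tool_pos: [459.9, -165.6, 29.3]
tcp_rot: [180.0, 0.0, 71.9]
ft_force: [-0.6, -0.2, -1.8]
finger_gap: 15.4
grip_force: 62.7
```

Emit:
{"api": "send_rows", "payload": {
  "steps": [
    [[0,0,0],[0,0,0]],
    [[0,0,0],[0,0,0]],
    [[0,0,0],[0,0,0]],
    [[0,0,0],[0,0,0]],
    [[0,0,0],[0,0,0]],
    [[0,0,0.4],[0,0,0]],
    [[0,0,0.4],[0,0,0]]
  ],
  "fingers": 0
}}

```text
time: 8.78
tool_pos: [461.0, -166.1, 42.7]
tcp_rot: [179.9, 0.0, 71.9]
ft_force: [-0.3, -0.9, 0.0]
finger_gap: 85.2
grip_force: 0.0
```

Emit:
{"api": "send_rows", "payload": {
  "steps": [
    [[0.5,-0.17,0],[0,0,0]],
    [[0.9,-0.3,0],[0,0,0]],
    [[1.1,-0.36,0],[0,0,0]],
    [[1.3,-0.43,0],[0,0,0]],
    [[1.5,-0.5,0],[0,0,0]],
    [[1.7,-0.56,0],[0,0,0]],
    [[1.9,-0.63,0],[0,0,0]],
    [[1.9,-0.63,0],[0,0,0]],
    [[1.9,-0.63,1],[0,0,0]],
    [[1.6,-0.6,2.5],[0,0,0]]
  ]
}}

```text
time: 10.02
tool_pos: [506.5, -182.9, 115.2]
tcp_rot: [-179.8, -0.0, 71.9]
ft_force: [0.5, 0.3, 0.5]
finger_gap: 85.4
grip_force: 0.0
```

Emit:
{"api": "send_rows", "payload": {
  "steps": [
    [[0,0,1.5],[0,0,0]],
    [[0,0,2.5],[0,0,0]],
    [[0,0,2.5],[0,0,0]]
  ]
}}

```text
time: 10.4
tool_pos: [509.5, -184.4, 194.6]
tcp_rot: [179.7, 0.0, 71.9]
ft_force: [-0.3, 0.7, 0.2]
finger_gap: 85.2
grip_force: 0.0
```

```bash
python3 - <<'E'
from h import *
np.set_printoptions(precision=2,suppress=True)
st=sense();print(st["tool_pos"],st["tcp_rot"])
s=snapshot("wrist")
im=cv2.resize(s["img"][:,:,::-1],(800,600)).copy()
for d in finder.trace("plate","wrist")[:3]:
    m=d["mask"];print(d["confidence"],np.array(d["box"])*[512,384,512,384])
    sz,z=(60,110,16),8
    p,i=fit(s,m,(496,-178,-18),sz,z);print(p,i)
    if i>.3:
        cv2.polylines(im,[(hull(s,*p,sz,z)/4*1.5625).astype(np.int32)],True,(0,255,0),1)
        cs,_=cv2.findContours(cv2.resize(m.astype(np.uint8),(800,600),interpolation=0),0,2);cv2.drawContours(im,cs,-1,(0,0,255),1)
cv2.imwrite("pics/f.png",im)
E
```

```text
[ 509.55 -184.36  194.62] [179.66   0.04  71.9 ]
0.75 [214.58 124.19  56.58  96.81]
[ 495.65 -179.56  -17.5 ] 0.9613433598251304
0.7 [164.71 252.4   56.68  46.12]
[ 496. -178.  -18.] 0.0
```

View pics/f.png

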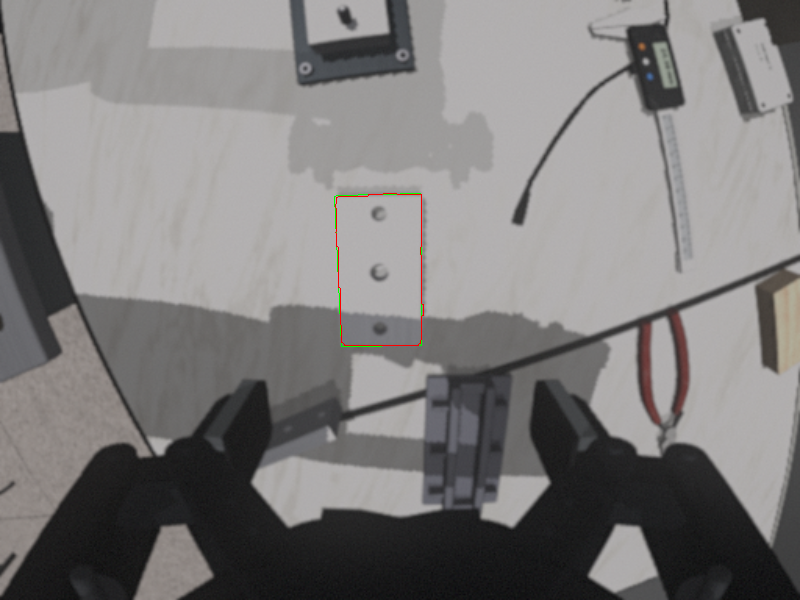

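Plate lies flat and free: centre (495.7,-179.6), yaw -17.5°, overlap 0.96, with its three holes visible in it. The mould is above it at (350,30). Regrasping by the long sides.

Emit:
{"api": "send_rows", "payload": {
  "steps": [
    [[-0.46,0.16,-1.5],[0,0,0.01]],
    [[-0.46,0.16,-3],[0,0,0.01]],
    [[-0.46,0.16,-4.5],[0,0,0.01]],
    [[-0.46,0.16,-5.7],[0,0,0.01]],
    [[-0.46,0.16,-6.3],[0,0,0.01]],
    [[-0.46,0.16,-6.59],[0,0,0.01]],
    [[-0.46,0.16,-6.59],[0,0,0.01]],
    [[-0.46,0.16,-6.59],[0,0,0.01]]
  ]
}}

```text
time: 11.5
tool_pos: [495.3, -179.3, -5.1]
tcp_rot: [179.9, 0.0, 72.5]
ft_force: [-0.5, 0.4, 0.8]
finger_gap: 85.3
grip_force: 0.0
```

Emit:
{"api": "send_rows", "payload": {
  "steps": [
    [[0,0,0],[0,0,0]],
    [[0,0,0],[0,0,0]],
    [[0,0,0],[0,0,0]],
    [[0,0,0],[0,0,0]],
    [[0,0,0],[0,0,0]],
    [[0,0,0],[0,0,0]]
  ],
  "fingers": 1,
  "squeeze": 50
}}

```text
time: 12.25
tool_pos: [495.4, -179.4, -4.7]
tcp_rot: [179.8, 0.0, 72.5]
ft_force: [-1.5, 1.9, 8.7]
finger_gap: 59.0
grip_force: 61.3
```

Emit:
{"api": "send_rows", "payload": {
  "steps": [
    [[0,0,0.5],[0,0,0]],
    [[0,0,1.5],[0,0,0]],
    [[0,0,3],[0,0,0]],
    [[0,0,4.5],[0,0,0]],
    [[0.3,1,5],[0,0,0]],
    [[0.5,2,5],[0,0,0]],
    [[0.67,3,5],[0,0,0]],
    [[0.67,3,5],[0,0,0]],
    [[0.67,3,5],[0,0,0]],
    [[0.67,3,5],[0,0,0]]
  ]
}}

```text
time: 13.5
tool_pos: [514.0, -89.5, 143.5]
tcp_rot: [-180.0, 0.0, 72.4]
ft_force: [1.2, 0.4, -3.5]
finger_gap: 58.9
grip_force: 55.8
```

```bash
python3 - <<'E'
from h import *
np.set_printoptions(precision=2,suppress=True)
st=sense();print(st["tool_pos"],st["tcp_rot"],st["finger_gap"])
s=snapshot("wrist");print(s["pose"]);np.save("s.npy",s,allow_pickle=True)
im=cv2.resize(s["img"][:,:,::-1],(800,600)).copy()
for l in("plate_centre","mould_seat","mould"):
    for d in finder.pinpoint(l,"wrist")[:3]:
        px=np.array(d["at"])*[512,384];print(l,d["confidence"],px*1.5625,onplane(s,px,{"mould":0,"mould_seat":38}.get(l,150),True))
for l in("mould","plate"):
    for d in finder.trace(l,"wrist")[:2]:
        m=d["mask"];print(l,d["confidence"],np.array(d["box"])*[512,384,512,384])
        cs,_=cv2.findContours(cv2.resize(m.astype(np.uint8),(800,600),interpolation=0),0,2);cv2.drawContours(im,cs,-1,(0,0,255),1)
cv2.imwrite("pics/g.png",im)
E
```

```text
[513.95 -89.49 143.47] [-180.      0.01   72.42] 58.902953683272315
[[  0.95   0.29   0.09 535.4 ]
 [ -0.3    0.91   0.27 -19.03]
 [ -0.    -0.29   0.96 285.15]
 [  0.     0.     0.     1.  ]]
plate_centre 0.89 [401.44 407.64] [512.55 -91.86 150.  ]
mould_seat 0.96 [378.    74.82] [539.53  32.94  38.  ]
mould 0.62 [384.08  87.36] [541.23  32.16  -0.  ]
mould 0.7 [183.3  146.61 145.   188.2 ]
mould 0.67 [194.41   0.    99.48 141.39]
plate 0.93 [186.21 147.3  139.72 183.71]
```

View pics/g.png

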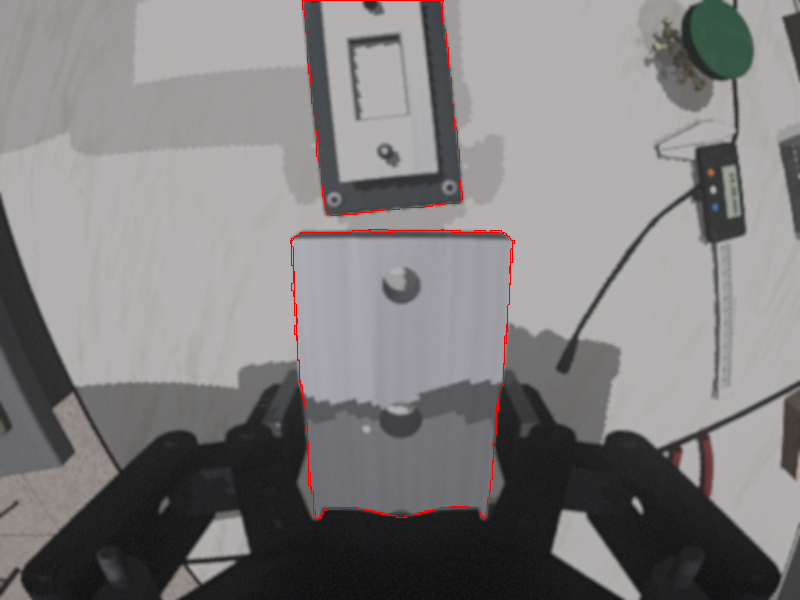

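The plate is held centrally with its front hole at (401,284). The mould's far end is cut off at the top, with one pin at (388,152), so I'll back off a little to see both pins.

Emit:
{"api": "send_rows", "payload": {
  "steps": [
    [[-0.2,-0.7,0],[0,0,0]],
    [[-0.4,-1.4,0.5],[0,0,0]],
    [[-0.5,-1.7,1],[0,0,0]],
    [[-0.5,-1.7,1],[0,0,0]],
    [[-0.5,-1.7,1],[0,0,0]],
    [[-0.5,-1.7,1],[0,0,0]]
  ]
}}

```text
time: 14.55
tool_pos: [498.9, -139.0, 172.6]
tcp_rot: [-179.9, -0.0, 72.5]
ft_force: [-0.6, 1.6, -3.3]
finger_gap: 58.5
grip_force: 55.9
```

```bash
python3 - <<'E'
from h import *
np.set_printoptions(precision=2,suppress=True)
st=sense();print(st["tool_pos"],st["tcp_rot"],st["finger_gap"])
s=snapshot("wrist")
im=cv2.resize(s["img"][:,:,::-1],None,fx=4,fy=4,interpolation=cv2.INTER_CUBIC)
for d in finder.pinpoint("mould_seat","wrist")[:2]:
    px=np.array(d["at"])*[512,384];print(d["confidence"],px,onplane(s,px,38,True))
T=st["tool_pos"]
c=im.copy()
for l,sz,z,x0 in(("mould",(84,150,8),4,(541,32,-14)),("plate",(60,110,16),T[2]+12.7,(T[0],T[1],-17.5))):
    for d in finder.trace(l,"wrist")[:2]:
        m=d["mask"].copy()
        if l=="plate": m[300:]=0
        p,i=fit(s,m,x0,sz,z);print(l,d["confidence"],np.array(d["box"])*[512,384,512,384],p,i)
        if i>.5: cv2.polylines(c,[hull(s,*p,sz,z).astype(np.int32)],True,(0,255,0),1)
        if l=="mould" and i>.5:
            a=np.radians(p[2])
            for sg in(-42,42):
                for zz in(38,62):
                    q=proj(s,(p[0]-np.sin(a)*sg,p[1]+np.cos(a)*sg,zz))*4; cv2.circle(c,(int(q[0]),int(q[1])),3,(0,0,255),-1);print(zz,q)
cv2.imwrite("pics/h.png",c[0:600,640:1440]);np.save("im.npy",im)
E
```

```text
[ 498.89 -139.03  172.63] [-179.93   -0.01   72.51] 58.5405139482925
0.89 [241.1   2.8] [537.48  33.39  38.  ]
0.37 [244.89  14.21] [537.27  20.91  38.  ]
mould 0.69 [203.32   0.88  88.42  87.01] [539.86  33.1  -12.03] 0.9859637549704066
38 [991.6  174.24]
62 [988.28 150.56]
38 [ 958.84 -139.97]
62 [ 953.12 -185.3 ]
plate 0.72 [184.12 148.19 144.9  182.59] [ 498.26 -137.9   -17.79] 0.7613390000712025
plate 0.59 [191.49 303.21   9.42  23.19] [ 498.89 -139.03  -17.5 ] 0.0
```

View pics/h.png

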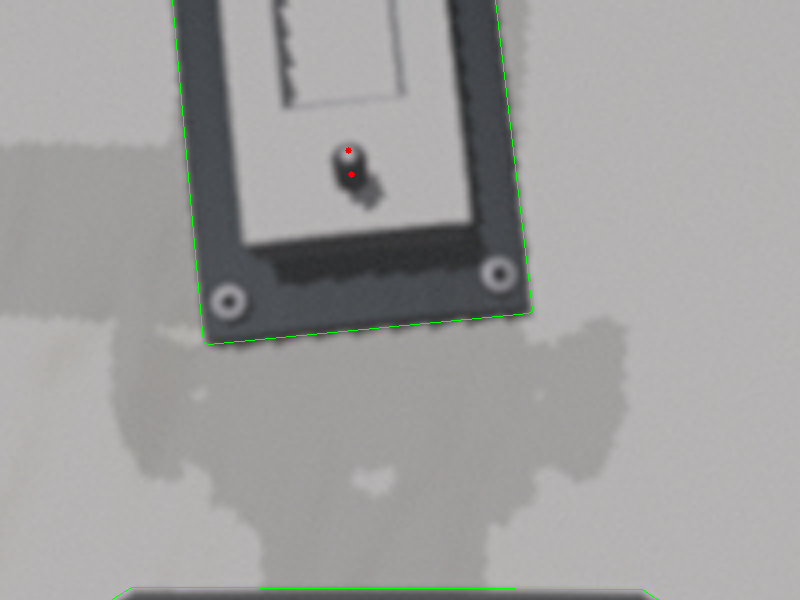

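Emit:
{"api": "send_rows", "payload": {
  "steps": [
    [[0.3,0.8,0.5],[0.16,-0.05,0]],
    [[0.5,1.7,1],[0.32,-0.1,0]],
    [[0.5,1.7,1],[0.38,-0.12,0]],
    [[0.5,1.7,1],[0.38,-0.12,0]],
    [[0.5,1.7,1],[0.38,-0.12,0]],
    [[0.5,1.7,1],[0.38,-0.12,0]]
  ]
}}

```text
time: 15.5
tool_pos: [514.3, -88.4, 203.5]
tcp_rot: [180.0, -22.8, 72.5]
ft_force: [-0.5, 1.1, -2.8]
finger_gap: 58.3
grip_force: 55.9
```

```bash
cat >> h.py <<'E'
from scipy.spatial.transform import Rotation as Ro
def proj_n(s,P): return np.array([proj(s,p) for p in P])
def fit3(s,mask,make,x0,roi=None,sc=4):
    """make(p)->Nx3 corner points; IoU fit inside roi rows"""
    M=cv2.resize(mask.astype(np.uint8),None,fx=sc,fy=sc,interpolation=cv2.INTER_NEAREST)
    if roi: M[:roi[0]*sc]=0;M[roi[1]*sc:]=0
    def cost(p):
        I=np.zeros_like(M);cv2.fillConvexPoly(I,cv2.convexHull((proj_n(s,make(p))*sc+sc/2).astype(np.int32)),1)
        if roi: I[:roi[0]*sc]=0;I[roi[1]*sc:]=0
        return -float((I&M).sum())/(I|M).sum()
    d=np.vstack([np.zeros(3),np.diag([6,6,5])]);r=minimize(cost,x0,method="Nelder-Mead",options=dict(initial_simplex=np.array(x0)+d))
    return r.x,-r.fun
def box(sz): return np.array([[i,j,k] for i in(-.5,.5) for j in(-.5,.5) for k in(-.5,.5)])*sz
def mk_world(sz,zc): return lambda p: Ro.from_euler("z",p[2],degrees=True).apply(box(sz))+[p[0],p[1],zc]
def mk_tool(st,sz,zt):   # in tool frame: x,y shift, yaw ; length along tool x, width along tool y
    R=Ro.from_euler("xyz",st["tcp_rot"],degrees=True)
    return lambda p: R.apply(Ro.from_euler("z",p[2],degrees=True).apply(box(sz))+[p[0],p[1],zt])+st["tool_pos"]
E
python3 - <<'E'
from h import *
np.set_printoptions(precision=2,suppress=True)
st=sense();print(st["tool_pos"],st["tcp_rot"],st["finger_gap"])
s=snapshot("wrist")
im=cv2.resize(s["img"][:,:,::-1],(800,600)).copy()
for d in finder.pinpoint("mould_seat","wrist")[:2]:
    px=np.array(d["at"])*[512,384];print(d["confidence"],px,onplane(s,px,38,True))
for d in finder.trace("mould","wrist")[:2]:
    mk=mk_world((84,150,8),4);p,i=fit3(s,d["mask"],mk,(540,33,-12))
    print("mould",p,i,np.array(d["box"])*[512,384,512,384])
    if i>.5:
        cv2.polylines(im,[cv2.convexHull((proj_n(s,mk(p))*1.5625).astype(np.int32))],True,(0,255,0),1)
        a=np.radians(p[2])
        for sg in(-42,42):
            for zz in(38,62): cv2.circle(im,tuple(int(v) for v in proj(s,(p[0]-np.sin(a)*sg,p[1]+np.cos(a)*sg,zz))*1.5625),1,(0,0,255),-1)
for d in finder.trace("plate","wrist")[:1]:
    mk=mk_tool(st,(110,60,16),-12.7);p,i=fit3(s,d["mask"],mk,(0,0,0),roi=(0,250))
    print("plate in tool",p,i,np.array(d["box"])*[512,384,512,384])
    cv2.polylines(im,[cv2.convexHull((proj_n(s,mk(p))*1.5625).astype(np.int32))],True,(0,255,0),1)
cv2.imwrite("pics/i.png",im)
E
```

```text
[514.29 -88.39 203.48] [179.99 -22.77  72.52] 58.27237532138059
0.72 [248.42 126.6 ] [542.72  34.49  38.  ]
mould [542.34  46.87 -12.24] 0.5828576197629778 [209.61  80.6   70.09 108.21]
plate in tool [ 0.34 -1.01  0.22] 0.9640261042379102 [185.5  147.42 140.9  182.02]
```

View pics/i.png

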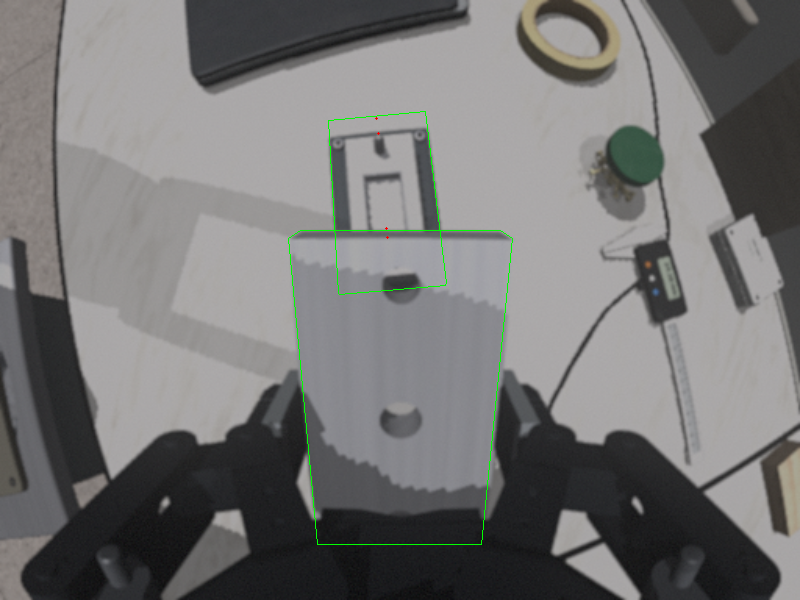

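The tilted view shows the far pin at (380,150), but the plate hides the near end, so I'll fit only the visible rows of the foot. The plate in hand fits well, offset only about (0.3,-1.0) mm, 0.2°.

```bash
python3 - <<'E'
from h import *
np.set_printoptions(precision=2,suppress=True)
s=snapshot("wrist")
im=cv2.resize(s["img"][:,:,::-1],None,fx=6,fy=6,interpolation=cv2.INTER_CUBIC)
for d in finder.trace("mould","wrist")[:2]:
    mk=mk_world((84,150,8),4);p,i=fit3(s,d["mask"],mk,(540,33,-12),roi=(0,145));print("mould",p,i)
    if i<.5: continue
    cv2.polylines(im,[cv2.convexHull((proj_n(s,mk(p))*6+3).astype(np.int32))],True,(0,255,0),1)
    for q,col in((p,(0,0,255)),((539.86,33.1,-12.03),(255,0,0))):
        a=np.radians(q[2])
        for zz in(38,56,62):
            u=proj(s,(q[0]-np.sin(a)*42,q[1]+np.cos(a)*42,zz))*6+3;print(zz,u);cv2.circle(im,(int(u[0]),int(u[1])),3,col,-1)
cv2.imwrite("pics/j.png",im[440:940,1150:1800])
E
```

```text
mould [539.04  31.69 -11.86] 0.9805237676056338
38 [1460.22  584.01]
56 [1456.16  544.36]
62 [1454.73  530.29]
38 [1462.75  576.74]
56 [1458.83  536.82]
62 [1457.45  522.67]
```

View pics/j.png

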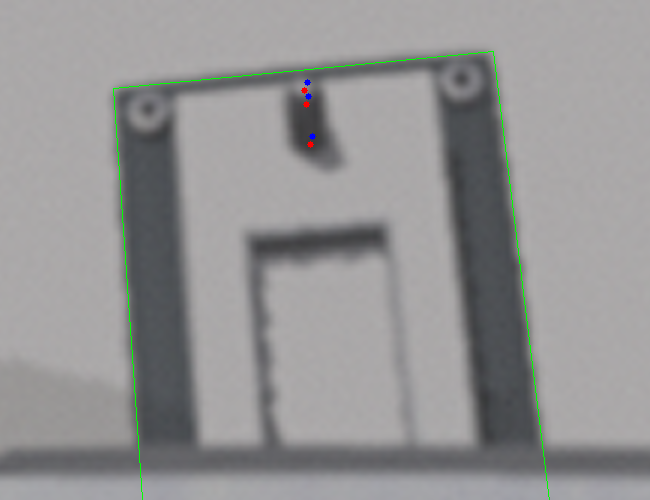

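Two mould estimates agree to about 1.5 mm: roughly (539.7,32.5), yaw -12°. Levelling and moving above it.

Emit:
{"api": "send_rows", "payload": {
  "steps": [
    [[0.2,1,0],[-0.16,0.05,0]],
    [[0.4,2,0],[-0.32,0.1,0]],
    [[0.6,3,-0.5],[-0.38,0.12,0]],
    [[0.85,4,-1],[-0.38,0.12,0]],
    [[0.85,4,-2],[-0.38,0.12,0]],
    [[0.85,4,-3],[-0.38,0.12,0]],
    [[0.85,4,-3.5],[-0.38,0.12,0]],
    [[0.85,4,-3.5],[-0.38,0.12,0]],
    [[0.85,4,-3.5],[-0.38,0.12,0]]
  ]
}}

```text
time: 16.92
tool_pos: [540.7, 31.0, 99.8]
tcp_rot: [179.9, -0.0, 72.4]
ft_force: [0.8, -0.0, -3.3]
finger_gap: 59.0
grip_force: 55.7
```

Emit:
{"api": "send_rows", "payload": {
  "steps": [
    [[0,0,0],[0,0,0.093]],
    [[0,0,0],[0,0,0.093]],
    [[0,0,0],[0,0,0.093]],
    [[0,0,0],[0,0,0.093]]
  ]
}}

```text
time: 17.42
tool_pos: [539.9, 31.2, 98.8]
tcp_rot: [180.0, -0.0, 77.7]
ft_force: [-0.4, -0.3, -3.5]
finger_gap: 58.3
grip_force: 55.8
```

```bash
python3 - <<'E'
from h import *
P=[]
for _ in range(6):
    snapshot("wrist");st=sense();P.append(np.r_[st["tool_pos"],st["tcp_rot"]%360 if hasattr(st["tcp_rot"],"shape") else np.array(st["tcp_rot"])%360,st["ft_force"]])
print(np.round(np.mean(P,0),2),np.round(np.std(P,0),2))
E
```

```text
[ 5.3967e+02  3.1220e+01  9.8440e+01  1.8000e+02  1.2000e+02  7.7770e+01
  1.5000e-01  2.0000e-02 -3.7700e+00] [7.000e-02 1.000e-02 1.000e-01 1.000e-02 1.697e+02 1.000e-02 4.100e-01
 3.000e-01 3.600e-01]
```

Emit:
{"api": "send_rows", "payload": {
  "steps": [
    [[0,0.04,-0.5],[0,0,0]],
    [[0,0.04,-0.9],[0,0,0]],
    [[0,0.04,-1.1],[0,0,0]],
    [[0,0.04,-1.28],[0,0,0]],
    [[0,0.04,-1.28],[0,0,0]],
    [[0,0.04,-1.28],[0,0,0]]
  ]
}}

```text
time: 18.48
tool_pos: [540.0, 32.4, 60.4]
tcp_rot: [180.0, -0.0, 77.8]
ft_force: [0.3, -0.7, -2.7]
finger_gap: 58.5
grip_force: 55.8
```

Emit:
{"api": "send_rows", "payload": {
  "steps": [
    [[0,0,-0.06],[0,0,0]],
    [[0,0,-0.12],[0,0,0]],
    [[0,0,-0.18],[0,0,0]],
    [[0,0,-0.24],[0,0,0]],
    [[0,0,-0.24],[0,0,0]]
  ]
}}

```text
time: 19.1
tool_pos: [539.4, 32.4, 52.5]
tcp_rot: [-180.0, 0.0, 77.8]
ft_force: [0.0, -0.9, -2.6]
finger_gap: 58.9
grip_force: 55.8
```

Emit:
{"api": "send_rows", "payload": {
  "steps": [
    [[0,0,-0.05],[0,0,0]],
    [[0,0,-0.1],[0,0,0]],
    [[0,0,-0.15],[0,0,0]],
    [[0,0,-0.2],[0,0,0]],
    [[0,0,-0.2],[0,0,0]]
  ]
}}

```text
time: 19.73
tool_pos: [539.5, 32.4, 46.6]
tcp_rot: [-180.0, 0.0, 77.8]
ft_force: [0.6, 0.4, -3.8]
finger_gap: 58.7
grip_force: 55.8
```

Emit:
{"api": "send_rows", "payload": {
  "steps": [
    [[0,0,-0.07],[0,0,0]],
    [[0,0,-0.14],[0,0,0]],
    [[0,0,-0.21],[0,0,0]],
    [[0,0,-0.28],[0,0,0]],
    [[0,0,-0.34],[0,0,0]],
    [[0,0,-0.38],[0,0,0]],
    [[0,0,-0.38],[0,0,0]]
  ]
}}

```text
time: 20.6
tool_pos: [539.6, 32.4, 35.3]
tcp_rot: [-180.0, 0.0, 77.8]
ft_force: [0.5, 1.0, -3.8]
finger_gap: 58.9
grip_force: 55.8
```

Emit:
{"api": "send_rows", "payload": {
  "steps": [
    [[0,0,-0.03],[0,0,0]],
    [[0,0,-0.05],[0,0,0]],
    [[0,0,-0.06],[0,0,0]],
    [[0,0,-0.06],[0,0,0]]
  ]
}}

```text
time: 21.1
tool_pos: [539.7, 32.4, 33.6]
tcp_rot: [-180.0, -0.0, 77.8]
ft_force: [0.4, -0.1, -3.9]
finger_gap: 58.7
grip_force: 55.8
```

Emit:
{"api": "send_rows", "payload": {
  "steps": [
    [[0,0,-0.015],[0,0,0]],
    [[0,0,-0.03],[0,0,0]],
    [[0,0,-0.04],[0,0,0]],
    [[0,0,-0.04],[0,0,0]]
  ]
}}

```text
time: 21.6
tool_pos: [539.7, 32.4, 33.2]
tcp_rot: [180.0, 0.0, 77.8]
ft_force: [-6.2, 0.1, 6.4]
finger_gap: 58.9
grip_force: 57.0
```

Contact at the expected seated height. Releasing and withdrawing.

Emit:
{"api": "send_rows", "payload": {
  "steps": [
    [[0,0,0],[0,0,0]],
    [[0,0,0],[0,0,0]],
    [[0,0,0],[0,0,0]],
    [[0,0,0],[0,0,0]],
    [[0,0,0],[0,0,0]],
    [[0,0,0.7],[0,0,0]],
    [[0,0,1.7],[0,0,0]],
    [[0,0,3],[0,0,0]],
    [[-0.5,-1.5,4.5],[0,0,0]],
    [[-1,-3,5],[0,0,0]]
  ],
  "fingers": 0
}}

```text
time: 22.85
tool_pos: [510.9, -58.3, 185.8]
tcp_rot: [179.7, 0.0, 77.9]
ft_force: [1.2, -1.0, -0.7]
finger_gap: 85.3
grip_force: 0.0
```

Emit:
{"api": "send_rows", "payload": {
  "steps": [
    [[0,0,0],[0,0,0]],
    [[0,0,0],[0,0,0]],
    [[0,0,0],[0,0,0]]
  ]
}}

```text
time: 23.22
tool_pos: [509.3, -56.6, 181.4]
tcp_rot: [-179.9, -0.0, 77.9]
ft_force: [-0.2, -0.1, -1.2]
finger_gap: 85.5
grip_force: 0.0
```

```bash
python3 - <<'E'
from h import *
np.set_printoptions(precision=2,suppress=True)
st=sense();print(st["tool_pos"],st["tcp_rot"],st["ft_force"])
s=snapshot("wrist");im=cv2.resize(s["img"][:,:,::-1],(800,600)).copy()
for d in finder.trace("plate","wrist")[:3]:
    mk=mk_world((60,110,16),46);p,i=fit3(s,d["mask"],mk,(540,32,-12));print(p,i)
    if i>.5: cv2.polylines(im,[cv2.convexHull((proj_n(s,mk(p))*1.5625).astype(np.int32))],True,(0,255,0),1)
cv2.imwrite("pics/k.png",im)
E
```

```text
[509.34 -56.62 181.41] [-179.9    -0.02   77.85] [-0.24 -0.13 -1.2 ]
[539.05  33.5  -12.59] 0.9420004496089177
```

View pics/k.png

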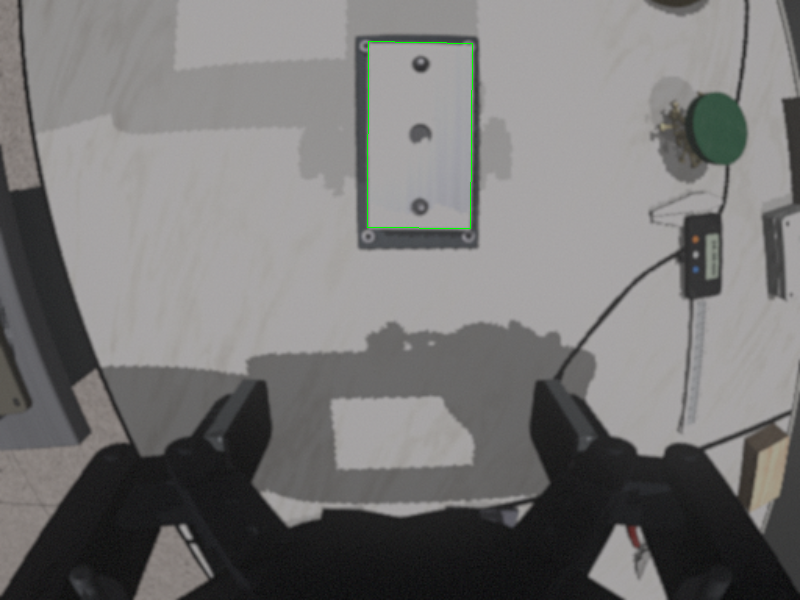

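The plate sits on the mould with pin tips showing in both guide holes, at (420,64) and (420,206). It fits the flush height (z=46), and the gripper is clear.

```bash
python3 -c "
from bench import order
print(order.hand_in())"
```

```text
the job is handed in; nothing more can be done
None
```

The plate is on both guide pins of the lower mould half, looks flush in the last wrist picture, and is released; the job was handed in at about 23 s, and the hand-in returned no verdict.

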